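# Check the balance, then open the safety cap

### The job

A dose of descaler is about to be weighed. First check the balance: swing its arrest lever right over to free the beam, let the weighted pan sink all the way and stay down for a second, then swing the lever fully back so that the beam is arrested level again. Then press the safety cap of the square white bottle down, twist it a quarter turn counter-clockwise while it is kept down, lift it off and finish holding it in the gripper, upright, straight over the bottle with its lower rim about 6 cm above the mouth; do not put it down or let go, and do not disturb the things standing around.

Things in the scene. Friction and masses are not known exactly. Their poses are not given: they have to be found in the camera images.
- balance: Small beam balance, fixed, left or right of the bottle. Origin: on the worktop under the front of its white base (165x170 mm, 18 high); +x to its back (yaw within 0.2 rad of world), +y left. Column 90 mm behind the origin; beam along y above it at height 165 mm, 225 mm long, a 60 mm pan hung from each end; only the right (-y) pan carries a brass weight.
- lever_pivot (a point): Upright pivot axis of the arrest lever, on the balance's base in front of the column, 40 mm behind the balance's origin; this point is 50 mm above the worktop.
- lever_post (a point): Grip of the arrest lever: upright round black post, 12 mm in diameter, from 28 mm (top of the steel arm it stands on) to 64 mm above the worktop. This point: on its axis 50 mm above the worktop. It moves level on a 60 mm arc about the pivot axis. Grip it from above or push it sideways.
- arrest_lever (a joint): Arrest lever, rad. 0 = beam arrested, the arm 0.6 rad left of straight to the balance's front. Grows as the post swings to the right (counter-clockwise from above) to 1.2 = beam released, the arm 0.6 rad right of straight to the front. May start up to 0.05. Solid stops at both ends; stays where it is left; about 1 N at the post.
- beam (a joint): Tilt of the beam, rad. 0 = level, resting on the two forks of the arrest. When released, it sinks to the weighted side within about a second, to its stop at 0.12 (right, weighted pan down). Swinging the lever back lifts it level again.
- bottle: Squat white square bottle of descaler, 84x84 mm, held immovably in its fixed steel holder (112x112 mm). Origin: on the worktop under the bottle's centre, z up; the neck is on this axis. Shoulder 102 mm and rim of the neck (the mouth) 136 mm above the worktop. Yaw within 0.4 rad.
- cap: Grey ribbed push-and-turn safety cap, 30 to 55 g. Origin: centre of its lower rim; z up along its axis. 36 mm high, round grip 45 mm in diameter above a flange 58 mm in diameter and 4 mm high round its foot. Starts locked on the neck, lower rim 112 mm above the worktop, top at 148. Its x axis is then along the bottle's x.
- cap_spring (a joint): Spring pad in the neck that pushes the cap up: 0 = cap locked (about 4 N), -0.007 = cap fully pressed onto the rim (about 9 N), 0.003 = pad fully up. Kept down over 4 mm the cap turns counter-clockwise (from above) easily; from 50 to 130 degrees of turn, best 90, it is free to lift straight off. Unpressed it neither turns nor lifts; clockwise it never turns.
- lemon: Bystander, loose: yellow lemon, 71x53x51 mm; origin under its centre.
- garlic: Bystander, loose: garlic bulb, 60 mm across, 59 high; origin under its centre.
- salt_shaker: Bystander, loose: clear shaker with a grey domed top, 44 mm across, 90 high; origin under its centre.
- mug: Bystander, loose: white mug, 83 mm across, 94 high; origin under its centre.
- tin: Bystander, loose: food tin, 75 mm across, 110 high; origin under its centre.
Things that resemble listed ones, but are neither listed nor needed, are in the scene too. There is more than one size of the cap; the job needs the largest.

How it is judged:
By the outcome, as a careful person would: the job done as asked, in the order asked, and still so for the second after the job is handed in, while the arm keeps its last pose, push and grip.
It also fails if it takes over 61 s, if anything falls off the work surface, if the arm or the gripper's body presses on something with over 40 N, if the wrist force passes 120 N, or if a joint passes its speed limit or range.

### The arm

A 6-joint arm with a two-finger parallel gripper is mounted at the origin on a cart in front of the work surface, level with it; the furniture and walls round the work are solid. World frame = base frame: x ahead of the robot, y to its left, z up, the work surface at z = 0. Lengths are in mm, angles in rad, forces in N, time in s.
With the tool pointing down it reaches from about 275 to 1000 mm from the base axis. Payload 8.4 kg.
Tool frame: the origin (TCP) lies at the very end of the fingers, on their centre line; the grasp point (between the pads) lies 19 mm behind it; z points along the fingers, x is the direction in which the jaws open and shut, and the axes are right-handed (so a half turn about z gives the same grasp; the last joint's range is limited). The gripper opens to 85 mm and grips with 20 to 120 N. Pads are 22 mm wide; open, the fingers measure 114 mm over their backs; the gripper's body (76 mm by 85 mm) begins 54 mm behind the grasp point. The pads swing forward as they close: fully open they stand 13 mm farther back than shut.
Start: joints at [-1.291, 0.353, 1.633, -0, 1.155, -0.002], TCP at [173.802, -600.351, 231.281] pointing down, gripper open.
Joint ranges: [-2.63, 2.63], [-0.92, 2.1], [0.06, 2.66], [-1.3, 4.44], [0, 2.69], [-3.02, 3.02]. Speed limits (rad/s): [2.22, 2.22, 2.79, 3.14, 3.14, 3.14].

### API

Orientations are given as [roll, pitch, yaw] about the fixed x, y, z axes, in that order (R = Rz(yaw) Ry(pitch) Rx(roll)).
In Python, from rig import r gives the robot as it stands. The module is installed in compiled form; this text tells all that it offers.
- The arm moves only by the tool apply_moves, never from a script. Its argument "targets" is a list that holds one entry, the list of rows, each a list of 7 numbers: the gripper's target within -1 to 1 (fully open at 1, half-way at 0, shut at -1), then the shift along the tool's x, y, z in cm, then the turn, a rotation vector about the tool's x, y, z in degrees. A call has 1 to 8 rows; each row is the pose to reach, as a shift and turn from the pose measured when the call began, along the tool's axes at that moment; what a row does not reach only later rows make up. A row lasts 1/10 s, in which the tool goes at most 50 mm and 8.59 degrees, less where a joint would pass 70% of its speed; a pose out of reach is approached as far as the arm can. A call with a gripper value outside its range is refused whole. The fingers move at their own pace and stop on an object; "newtons" is the grip in N (left out, the last holds). Time passes only in rows, so rows that repeat a pose let the fingers close. It gives the time, the measured TCP pose, the force and the opening at its end, in the units of the state.
- r.sense(): the state, without advancing time (a new reading comes with each control period).
- r.grab_frame(name): name is "side" or "top" or "wrist"; returns a dict with "pixels" (384x512x3 uint8, red, green, blue), "fov_y" (degrees; the focal length in pixels is half the picture's height over the tangent of half this angle, whatever the lens; pixels are square), "cx", "cy" (the principal point, pixels), "R" (3x3) and "t" (3): a world point X has camera coordinates R X + t; the wrist camera has in their place "mount" (4x4, takes a point from camera to tool coordinates, whose origin is the TCP and whose axes are the tool frame's). Camera axes: x right, y down, z forward; pixel columns grow to the right and rows downward; lengths in mm; the calibration is good to about 2 mm. A picture is of the moment at which its call begins: read the wrist's pose just before it. There is no depth.
- r.sign_off(): hands the job in, once; it reports no verdict.
The state is a dict: "clock": time; "qpos": joint angles; "qvel": joint speeds; "joint_efforts": joint torques, N m; "eef_pos": TCP position; "tcp_rot": TCP orientation; "contact_force": force on the tool from outside, world axes, zero at the start; "wrist_torque": the same for the moment, N m; "opening": opening from 0.0 (shut) to 1.0 (fully open).
Only numpy, scipy, OpenCV 4.12 (cv2) and the standard library are available. Lean on these libraries where they do the work, as an engineer would, in place of code of your own. Each camera call takes 0.05 s, during which the arm holds its last target. There are 200 camera calls.

## Working session

There is one attempt and no reset: what is moved stays moved. The work goes in short steps, Python scripts to look and compute and a tool call to move; the robot and the scene stay as the last step left them, time stands still between calls to the robot, and variables do not carry over. Pictures are saved under pics/ and viewed, about 8 in all and at most 12, crops included, and the job is handed in when it is done.

Besides the shell and the picture viewer there is one more tool, called after "Request:" as name(argument=value, ...), one argument or row to a line, values as JSON. apply_moves: Moves the arm, as the interface text tells. Its arguments: {"type":"object","properties":{"targets":{"type":"array"},"newtons":{"type":"number"}},"required":["targets"]}

```bash
mkdir -p pics && cat > h.py <<'E'
import numpy as np, cv2
from rig import r
from scipy.spatial.transform import Rotation as Ro
def K(f):
    fl=f["pixels"].shape[0]/2/np.tan(np.radians(f["fov_y"])/2); return fl,f["cx"],f["cy"]
def toolT(s):
    p=np.array(s["eef_pos"],float); R=Ro.from_euler('xyz',s["tcp_rot"]).as_matrix() if np.size(s["tcp_rot"])==3 else np.array(s["tcp_rot"]).reshape(3,3)
    return R,p
def grab(n):
    s=r.sense(); f=r.grab_frame(n)
    if "mount" in f:
        R,p=toolT(s); M=np.array(f["mount"],float); Rc=R@M[:3,:3]; o=R@M[:3,3]+p
        f["R"]=Rc.T; f["t"]=-Rc.T@o
    f["R"]=np.array(f["R"]); f["t"]=np.array(f["t"]); return f
def ray(f,u,v):
    fl,cx,cy=K(f); d=f["R"].T@np.array([(u-cx)/fl,(v-cy)/fl,1]); return -f["R"].T@f["t"],d
def onz(f,u,v,z):
    o,d=ray(f,u,v); return o+d*(z-o[2])/d[2]
def proj(f,X):
    fl,cx,cy=K(f); c=f["R"]@np.array(X,float)+f["t"]; return np.array([cx+fl*c[0]/c[2],cy+fl*c[1]/c[2]])
def save(f,n,box=None,size=None):
    im=f["pixels"][:,:,::-1]
    if box: im=im[box[1]:box[3],box[0]:box[2]]
    if size: im=cv2.resize(im,size,interpolation=cv2.INTER_CUBIC)
    cv2.imwrite("pics/"+n,im)
def keep(f,n): np.save(n,f,allow_pickle=True)
def load(n): return np.load(n,allow_pickle=True).item()
E
python3 - <<'E'
from h import *
print(r.sense())
for n in("side","top"):
    f=grab(n);keep(f,n+"0.npy")
    print(n,f["fov_y"],f["cx"],f["cy"],-f["R"].T@f["t"],f["R"][2])
    save(f,n+"0.png",size=(768,576))
E
```

```text
{'clock': 0.0, 'qpos': array([-1.29140237e+00,  3.53641139e-01,  1.63414395e+00, -2.05782602e-05,
        1.15520821e+00, -2.41119193e-03]), 'qvel': array([-1.05889969e-03, -2.83593109e-04, -6.87593057e-04,  5.09062460e-05,
       -3.91490966e-04,  5.07225535e-04]), 'joint_efforts': array([-8.55952421e-04, -6.05257487e+01, -3.42063546e+01, -1.03555330e-04,
        9.42182407e-03,  1.24173397e-05]), 'eef_pos': array([ 173.6597715 , -599.88497336,  230.5618628 ]), 'tcp_rot': array([ 3.14157722e+00,  1.40069227e-03, -1.28898287e+00]), 'contact_force': array([-0.22813356, -0.06283628, -0.32073799]), 'wrist_torque': array([-0.00279006, -0.02799957, -0.05658128]), 'opening': 1.0008664404422307}
side 49.69969190888614 258.9924908664897 184.41698855431704 [498.48526211 394.81092179 866.57694058] [ 0.06300633 -0.45749382 -0.88697779]
top 49.245198155920605 259.2141293614454 189.1438283995046 [ 375.47532072    4.57321308 1126.18833033] [ 0.18002495 -0.0158729  -0.98353397]
```

View pics/top0.png

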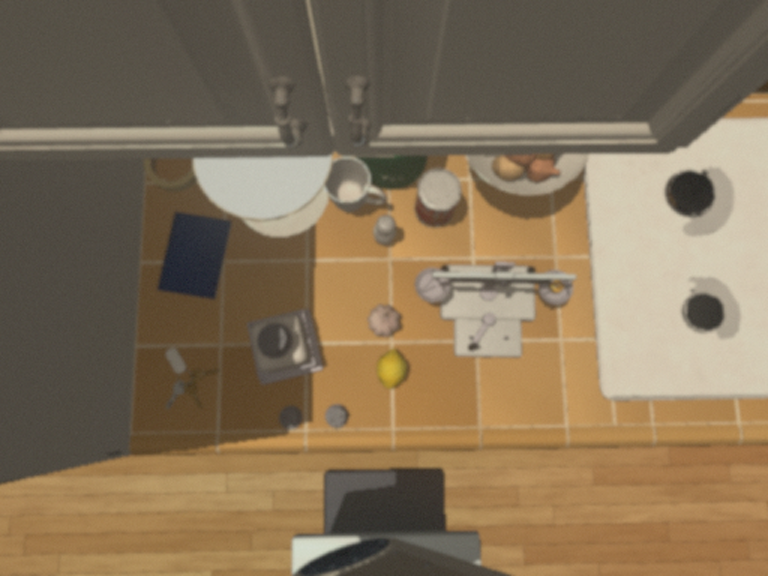

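View pics/side0.png

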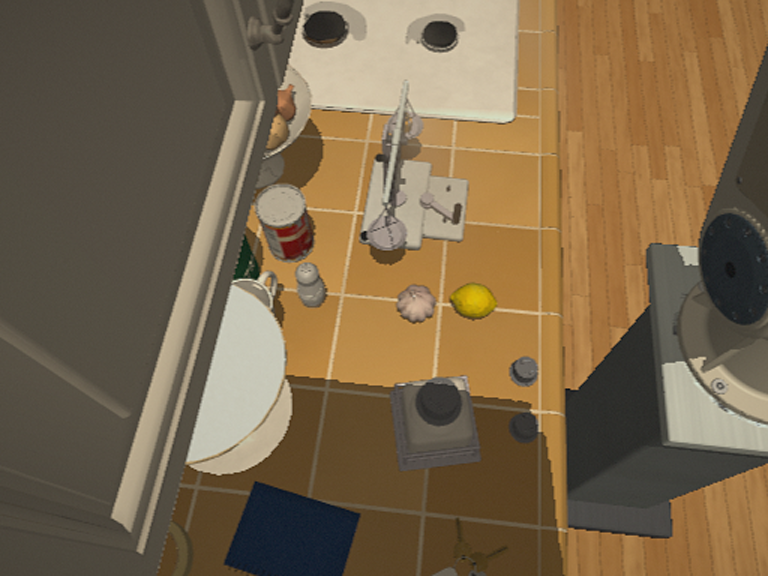

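The top view shows the bottle in its holder with its grey cap at about (275,338), the balance to its right with the lever pivot at (488,320) and black post at (474,346), the garlic at (384,320) and the lemon at (391,369). Cap candidates are the one on the bottle at (275,338) and the loose small ones at (290,416) and (336,415). The one on the bottle is the largest and sits on the neck, so it is the right one. In the side view the cap is at (438,400), and the post at (457,214).

```bash
python3 - <<'E'
from h import *
T=load("top0.npy");S=load("side0.npy")
def tri(a,b):
    o1,d1=ray(T,a[0]/1.5,a[1]/1.5);o2,d2=ray(S,b[0]/1.5,b[1]/1.5)
    d1/=np.linalg.norm(d1);d2/=np.linalg.norm(d2)
    t=np.linalg.lstsq(np.c_[d1,-d2],o2-o1,rcond=None)[0];A=o1+d1*t[0];B=o2+d2*t[1];return (A+B)/2,np.linalg.norm(A-B)
for n,a,b,z in[("cap",(275,338),(438,398),148),("post",(474,346),(457,213),60),("pivot",(488,320),(428,200),50),("garlic",(384,320),(416,302),30),("lemon",(391,369),(473,300),30),("salt",(386,225),(307,272),85),("tin",(439,188),(280,205),110)]:
    print(n,tri(a,b),onz(T,a[0]/1.5,a[1]/1.5,z).round(),onz(S,b[0]/1.5,b[1]/1.5,z).round())
for p in[(455,357),(521,357),(534,318),(440,318)]: print("base",onz(T,p[0]/1.5,p[1]/1.5,18).round())
f=grab("wrist");print(np.array(f["mount"]).round(2),f["fov_y"])
E
```

```text
cap (array([473.06922078, 171.27554907, 123.73827304]), np.float64(1.072230273764889)) [471. 167. 148.] [473. 179. 148.]
post (array([ 462.52414625, -159.06312176,   34.86165087]), np.float64(1.3338008279257059)) [ 461. -155.   60.] [ 463. -142.   60.]
pivot (array([ 509.86896566, -187.91536555,   21.88342587]), np.float64(0.1135046791909169)) [ 506. -183.   50.] [ 510. -169.   50.]
garlic (array([512.78384738,  -3.67312192,  19.54380838]), np.float64(0.05120564641819005)) [512.  -4.  30.] [513.   1.  30.]
lemon (array([427.24201815, -14.81518842,  21.37417357]), np.float64(1.6866268007820928)) [426. -14.  30.] [429. -11.  30.]
salt (array([672.26042175,  -9.28787488,  73.55086865]), np.float64(1.2094060113086045)) [668.  -9.  85.] [670.  -4.  85.]
tin (array([725.76405629, -99.88919128, 104.92114471]), np.float64(1.9519787754086273)) [725. -99. 110.] [723. -96. 110.]
base [ 446. -128.   18.]
base [ 444. -244.   18.]
base [ 513. -271.   18.]
base [ 515. -103.   18.]
[[   1.      0.     -0.      0.5 ]
 [  -0.      0.96    0.28  -71.74]
 [   0.     -0.28    0.96 -142.32]
 [   0.      0.      0.      1.  ]] 62.43741353561771
```

```bash
cat > go.py <<'E'
from h import *
import sys
def go(x,y,z,yaw):
    s=r.sense();R,p=toolT(s);Rt=Ro.from_euler('xyz',[np.pi,0,yaw]).as_matrix()
    d=R.T@(np.array([x,y,z])-p)/10;w=np.degrees(Ro.from_matrix(R.T@Rt).as_rotvec())
    print("shift cm",d.round(2),"turn",w.round(1),"dist",np.linalg.norm(d).round(1),"clock",round(s["clock"],2),"F",np.round(s["contact_force"],1),"open",round(s["opening"],3),"pos",p.round(1),"rot",np.round(s["tcp_rot"],3))
if __name__=="__main__": go(*map(float,sys.argv[1:]))
E
python3 go.py 450 -165 200 1.5708
```

```text
shift cm [-34.1  -38.64   3.11] turn [-1.000e-01  0.000e+00 -1.639e+02] dist 51.6 clock 0.15 F [-0.2 -0.7  0. ] open 1.003 pos [ 173.7 -600.   230.7] rot [ 3.142e+00  1.000e-03 -1.289e+00]
```

Request:
apply_moves(
  targets=[
    [[0,-34.1,-38.6,3.1,0,0,-164],[0,-34.1,-38.6,3.1,0,0,-164],[0,-34.1,-38.6,3.1,0,0,-164],[0,-34.1,-38.6,3.1,0,0,-164],[0,-34.1,-38.6,3.1,0,0,-164],[0,-34.1,-38.6,3.1,0,0,-164],[0,-34.1,-38.6,3.1,0,0,-164],[0,-34.1,-38.6,3.1,0,0,-164]],
  ],
  newtons=20,
)

```text
clock: 0.95
eef_pos: [388.1, -261.3, 207.1]
tcp_rot: [-3.141, -0.001, -0.083]
contact_force: [0.5, -0.4, 0.6]
opening: 0.498
```

```bash
python3 go.py 450 -165 200 1.5708
```

```text
shift cm [  5.36 -10.11   0.71] turn [  0.   -0.  -94.8] dist 11.5 clock 0.95 F [ 0.5 -0.4  0.6] open 0.498 pos [ 388.1 -261.3  207.1] rot [-3.141e+00 -1.000e-03 -8.300e-02]
```

Request:
apply_moves(
  targets=[
    [[0,5.4,-10.1,0.7,0,0,-95],[0,5.4,-10.1,0.7,0,0,-95],[0,5.4,-10.1,0.7,0,0,-95],[0,5.4,-10.1,0.7,0,0,-95],[0,5.4,-10.1,0.7,0,0,-95],[0,5.4,-10.1,0.7,0,0,-95],[0,5.4,-10.1,0.7,0,0,-95],[0,5.4,-10.1,0.7,0,0,-95]],
  ],
)

```text
clock: 1.75
eef_pos: [450.2, -165.0, 200.0]
tcp_rot: [-3.141, -0.0, 1.117]
contact_force: [0.5, -0.4, -0.3]
opening: 0.498
```

```bash
python3 go.py 450 -165 200 1.5708
```

```text
shift cm [-0.01 -0.02 -0.  ] turn [  0.  -0. -26.] dist 0.0 clock 1.75 F [ 0.5 -0.4 -0.3] open 0.498 pos [ 450.2 -165.   200. ] rot [-3.141 -0.     1.117]
```

Request:
apply_moves(
  targets=[
    [[0,0,0,0,0,0,-26],[0,0,0,0,0,0,-26],[0,0,0,0,0,0,-26],[0,0,0,0,0,0,-26],[0,0,0,0,0,0,-26]],
  ],
)

```text
clock: 2.25
eef_pos: [450.1, -164.9, 199.9]
tcp_rot: [-3.142, -0.001, 1.567]
contact_force: [-0.0, 0.1, 0.7]
opening: 0.499
```

```bash
python3 - <<'E'
from h import *
f=grab("wrist");keep(f,"w1.npy");save(f,"w1.png",size=(768,576))
s=r.sense();print(s["eef_pos"],s["tcp_rot"])
for X in[(462,-157,64),(510,-187,50)]:print(proj(f,X)*1.5)
E
```

```text
[ 450.14882683 -164.94348605  199.93555633] [ 3.14158824e+00 -5.54050051e-04  1.56718932e+00]
[395.84630331 293.23812173]
[350.01677636 356.16063368]
```

View pics/w1.png

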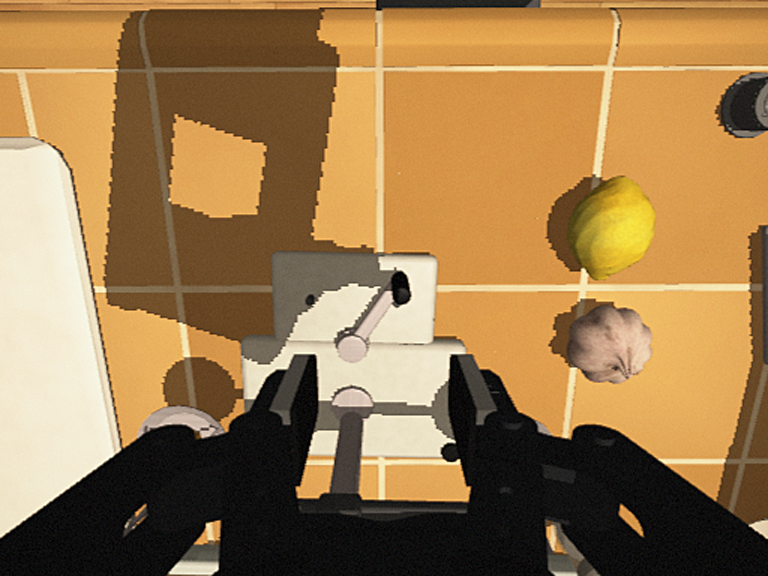

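The wrist view shows the post as a short black stub from (401,275) to (401,303), with its top face near (401,294). The lever's pivot disc is at (352,346).

```bash
python3 - <<'E'
from h import *
f=load("w1.npy")
print("post top",onz(f,401/1.5,294/1.5,64).round(1),"foot",onz(f,401/1.5,279/1.5,28).round(1))
for z in(24,28,35):print("pivot",onz(f,352/1.5,346/1.5,z).round(1))
for p in[(273,254),(436,255),(242,340),(466,340)]:print(onz(f,p[0]/1.5,p[1]/1.5,18).round(1))
E
python3 go.py 461 -155 36 1.5708
```

```text
post top [ 462.5 -153.8   64. ] foot [ 462.7 -152.5   28. ]
pivot [ 513.7 -187.3   24. ]
pivot [ 512. -187.   28.]
pivot [ 509.1 -186.6   35. ]
[ 447.  -241.2   18. ]
[ 448.1 -127.8   18. ]
[ 511.2 -268.3   18. ]
[ 511.9 -104.    18. ]
shift cm [ 0.99  1.08 16.39] turn [ 0.  -0.  -0.2] dist 16.5 clock 2.3 F [1.  0.1 0.4] open 0.498 pos [ 450.1 -164.9  199.9] rot [ 3.142e+00 -1.000e-03  1.567e+00]
```

Request:
apply_moves(
  targets=[
    [[0,1.1,1.2,8,0,0,0],[0,1.1,1.2,16.3,0,0,0],[0,1.1,1.2,16.3,0,0,0],[0,1.1,1.2,16.3,0,0,0],[-1,1.1,1.2,16.3,0,0,0],[-1,1.1,1.2,16.3,0,0,0],[-1,1.1,1.2,16.3,0,0,0],[-1,1.1,1.2,16.3,0,0,0]],
  ],
  newtons=20,
)

```text
clock: 3.1
eef_pos: [462.7, -154.2, 37.8]
tcp_rot: [3.14, 0.0, 1.567]
contact_force: [1.2, -0.4, -8.2]
opening: 0.131
```

```bash
python3 - <<'E'
from h import *
s=r.sense();print(s["eef_pos"],s["tcp_rot"],s["contact_force"],s["opening"])
R,p=toolT(s)
pv=np.array([511.5,-187])
for q in(0,.3,.6,.9,1.2,1.25):
    a=q-.6; t=pv+60*np.array([-np.cos(a),-np.sin(a)]); d=R.T@np.r_[t-p[:2],0]/10; print(q,t.round(1),d.round(2))
E
```

```text
[ 462.68195765 -154.16941175   37.83731232] [3.13996613e+00 4.14872245e-05 1.56653649e+00] [ 1.21385042 -0.406602   -8.18343604] 0.1309078412829602
0 [ 462.  -153.1] [ 0.1  -0.07 -0.  ]
0.3 [ 454.2 -169.3] [-1.51 -0.84 -0.  ]
0.6 [ 451.5 -187. ] [-3.29 -1.1  -0.  ]
0.9 [ 454.2 -204.7] [-5.06 -0.83 -0.  ]
1.2 [ 462.  -220.9] [-6.67 -0.04  0.  ]
1.25 [ 463.7 -223.3] [-6.91  0.13  0.  ]
```

Request:
apply_moves(
  targets=[
    [[-1,-0.7,-0.5,0,0,0,0],[-1,-1.5,-0.8,0,0,0,0],[-1,-2.4,-1.0,0,0,0,0],[-1,-3.3,-1.1,0,0,0,0],[-1,-4.2,-1.0,0,0,0,0],[-1,-5.1,-0.8,0,0,0,0],[-1,-5.9,-0.5,0,0,0,0],[-1,-6.7,0,0,0,0,0]],
  ],
)

```text
clock: 3.9
eef_pos: [461.7, -221.1, 37.8]
tcp_rot: [-3.141, -0.002, 1.565]
contact_force: [-13.2, 35.7, 6.6]
opening: 0.133
```

```bash
python3 go.py 463.5 -223.3 37.5 1.5708
```

```text
shift cm [-0.22  0.18  0.03] turn [-0.  -0.1 -0.3] dist 0.3 clock 3.9 F [-13.2  35.7   6.6] open 0.133 pos [ 461.7 -221.1   37.8] rot [-3.141e+00 -2.000e-03  1.565e+00]
```

Request:
apply_moves(
  targets=[
    [[-1,0.05,0,0,0,0,0],[-1,0.05,0,0,0,0,0],[-1,0.05,0,0,0,0,0],[-1,0.05,0,0,0,0,0],[-1,0.05,0,0,0,0,0],[-1,0.05,0,0,0,0,0],[-1,0.05,0,0,0,0,0],[-1,0.05,0,0,0,0,0]],
  ],
)

```text
clock: 4.7
eef_pos: [461.3, -220.0, 38.0]
tcp_rot: [-3.14, -0.003, 1.565]
contact_force: [-3.9, 8.7, 3.4]
opening: 0.128
```

```bash
python3 - <<'E'
from h import *
f=grab("side");keep(f,"s1.npy");g=load("side0.npy")
b=(220,40,340,180)
im=np.hstack([cv2.resize(x["pixels"][b[1]:b[3],b[0]:b[2],::-1],(390,455),interpolation=cv2.INTER_CUBIC) for x in(g,f)])
cv2.imwrite("pics/s1.png",im)
E
```

```text
(no output)
```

View pics/s1.png

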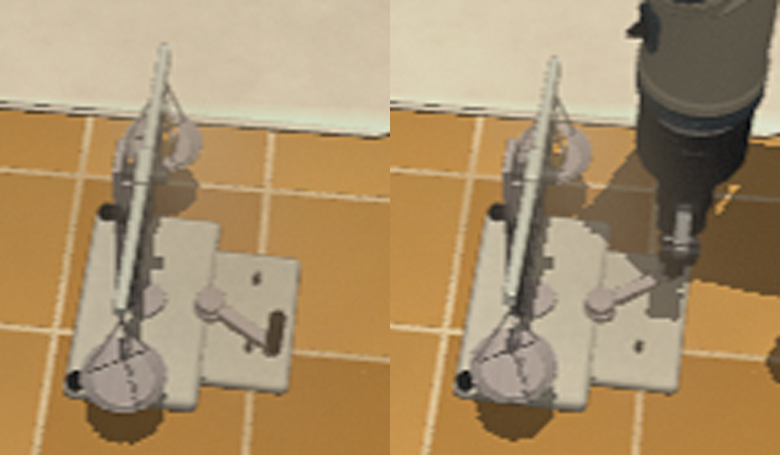

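Comparing before (left) and now (right): the lever has swung to the right, and the far, weighted beam end dropped from row 45 to row 57, so the beam is tilting. I'll wait longer and check it has settled.

Request:
apply_moves(
  targets=[
    [[-1,0,0,0,0,0,0],[-1,0,0,0,0,0,0],[-1,0,0,0,0,0,0],[-1,0,0,0,0,0,0],[-1,0,0,0,0,0,0],[-1,0,0,0,0,0,0],[-1,0,0,0,0,0,0],[-1,0,0,0,0,0,0]],
  ],
)

```text
clock: 5.55
eef_pos: [461.2, -219.8, 38.0]
tcp_rot: [-3.139, -0.004, 1.565]
contact_force: [-3.1, 5.8, 0.7]
opening: 0.131
```

```bash
cat > diff.py <<'E'
from h import *
import sys
f=grab("side");keep(f,sys.argv[1]);a=f["pixels"][40:110,220:285].astype(float)
for n in sys.argv[2:]: print(n,np.abs(a-load(n)["pixels"][40:110,220:285]).mean().round(2))
E
python3 diff.py s2.npy side0.npy s1.npy
```

```text
side0.npy 9.18
s1.npy 0.86
```

Request:
apply_moves(
  targets=[
    [[-1,-0.05,0,0,0,0,0],[-1,-0.05,0,0,0,0,0],[-1,-0.05,0,0,0,0,0],[-1,-0.05,0,0,0,0,0],[-1,-0.05,0,0,0,0,0],[-1,-0.05,0,0,0,0,0],[-1,-0.05,0,0,0,0,0],[-1,-0.05,0,0,0,0,0]],
  ],
)

```text
clock: 6.4
eef_pos: [461.2, -219.9, 38.0]
tcp_rot: [-3.138, -0.006, 1.564]
contact_force: [-3.2, 8.0, 0.2]
opening: 0.135
```

```bash
python3 diff.py s3.npy side0.npy s1.npy s2.npy; python3 go.py 462 -153 38 1.5708
```

```text
side0.npy 9.18
s1.npy 0.87
s2.npy 0.83
shift cm [6.69 0.04 0.04] turn [-0.2 -0.3 -0.4] dist 6.7 clock 6.45 F [-2.2  7.6 -1.1] open 0.13 pos [ 461.2 -219.9   38. ] rot [-3.138 -0.006  1.564]
```

The beam has been steady and tilted since 4.7 s. Now I'll swing the lever back.

Request:
apply_moves(
  targets=[
    [[-1,0.8,-0.5,0,0,0,0],[-1,1.6,-0.8,0,0,0,0],[-1,2.5,-1.0,0,0,0,0],[-1,3.4,-1.1,0,0,0,0],[-1,4.3,-1.0,0,0,0,0],[-1,5.1,-0.8,0,0,0,0],[-1,5.9,-0.5,0,0,0,0],[-1,6.7,0,0,0,0,0]],
  ],
)

```text
clock: 7.25
eef_pos: [462.6, -152.6, 38.7]
tcp_rot: [-3.139, -0.005, 1.564]
contact_force: [-1.8, -4.7, -2.5]
opening: 0.133
```

```bash
python3 go.py 462 -153 38 1.5708
```

```text
shift cm [-0.04 -0.06  0.07] turn [-0.1 -0.3 -0.4] dist 0.1 clock 7.25 F [-1.8 -4.7 -2.5] open 0.133 pos [ 462.6 -152.6   38.7] rot [-3.139 -0.005  1.564]
```

Request:
apply_moves(
  targets=[
    [[-1,0.1,0.05,0,0,0,0],[-1,0.1,0.05,0,0,0,0],[-1,0.15,0.1,0,0,0,0],[-1,0.15,0.1,0,0,0,0]],
  ],
)

```text
clock: 7.65
eef_pos: [463.2, -151.4, 38.6]
tcp_rot: [-3.138, -0.004, 1.565]
contact_force: [-5.6, -9.5, -2.0]
opening: 0.134
```

```bash
python3 diff.py s4.npy side0.npy s3.npy
```

```text
side0.npy 8.9
s3.npy 5.46
```

Request:
apply_moves(
  targets=[
    [[-1,0.15,0.1,0,0,0,0],[-1,0.15,0.1,0,0,0,0],[-1,0.15,0.1,0,0,0,0]],
  ],
)

```text
clock: 8.0
eef_pos: [463.3, -151.1, 38.6]
tcp_rot: [-3.136, -0.002, 1.567]
contact_force: [-9.2, -16.8, 0.4]
opening: 0.131
```

```bash
python3 - <<'E'
from h import *
f=grab("side");keep(f,"s5.npy");g=load("s3.npy")
b=(220,40,340,180)
im=np.hstack([cv2.resize(x["pixels"][b[1]:b[3],b[0]:b[2],::-1],(390,455),interpolation=cv2.INTER_CUBIC) for x in(g,f)])
cv2.imwrite("pics/s5.png",im)
E
```

```text
(no output)
```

View pics/s5.png

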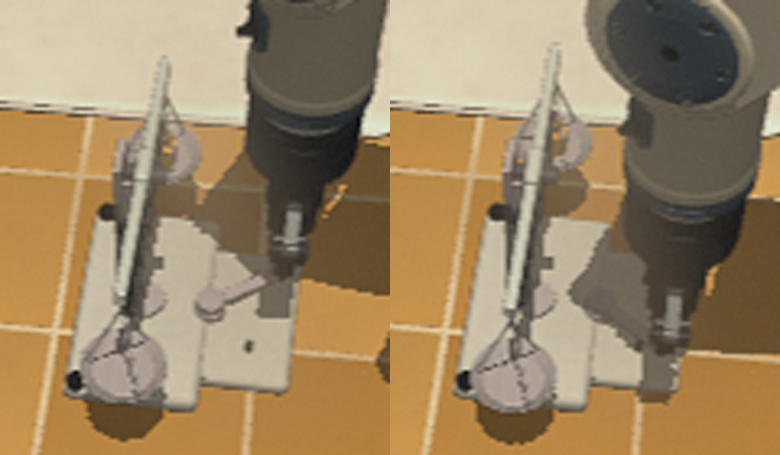

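The right half shows the beam's far end back at row 45, level as at the start, with the lever against its stop: 7 N more push moved it only 0.3 mm. I'll release it, lift and move to the bottle.

Request:
apply_moves(
  targets=[
    [[0,0,0,0,0,0,0],[0,0,0,0,0,0,0],[0,0,0,-5,0,0,0],[0,0,0,-10,0,0,0],[0,0,0,-15,0,0,0],[0,2,0,-19.5,0,0,0],[1,7,0,-19.5,0,0,0],[1,12,0,-19.5,0,0,0]],
  ],
)

```text
clock: 8.85
eef_pos: [466.3, -30.2, 236.2]
tcp_rot: [-3.141, -0.003, 1.565]
contact_force: [0.6, 0.7, -0.6]
opening: 0.824
```

```bash
python3 go.py 470 172 235 1.5708
```

```text
shift cm [20.22  0.25  0.17] turn [-0.  -0.2 -0.3] dist 20.2 clock 8.85 F [ 0.6  0.7 -0.6] open 0.824 pos [466.3 -30.2 236.2] rot [-3.141e+00 -3.000e-03  1.565e+00]
```

Request:
apply_moves(
  targets=[
    [[1,20.2,0.3,0,0,-0.2,-0.3],[1,20.2,0.3,0,0,-0.2,-0.3],[1,20.2,0.3,0,0,-0.2,-0.3],[1,20.2,0.3,0,0,-0.2,-0.3],[1,20.2,0.3,0,0,-0.2,-0.3],[1,20.2,0.3,0,0,-0.2,-0.3]],
  ],
)

```text
clock: 9.45
eef_pos: [470.2, 173.6, 236.8]
tcp_rot: [-3.141, 0.0, 1.574]
contact_force: [-0.1, -0.8, 0.0]
opening: 0.999
```

```bash
python3 - <<'E'
from h import *
f=grab("wrist");keep(f,"w2.npy");save(f,"w2.png",size=(768,576))
s=r.sense();print(s["eef_pos"],s["tcp_rot"]);print(proj(f,(472,171,148))*1.5)
E
python3 diff.py s6.npy side0.npy
```

```text
[470.17578107 172.28753516 236.67802813] [-3.14067248e+00  8.69391243e-04  1.57197255e+00]
[378.01702657 300.99298863]
side0.npy 18.35
```

View pics/w2.png

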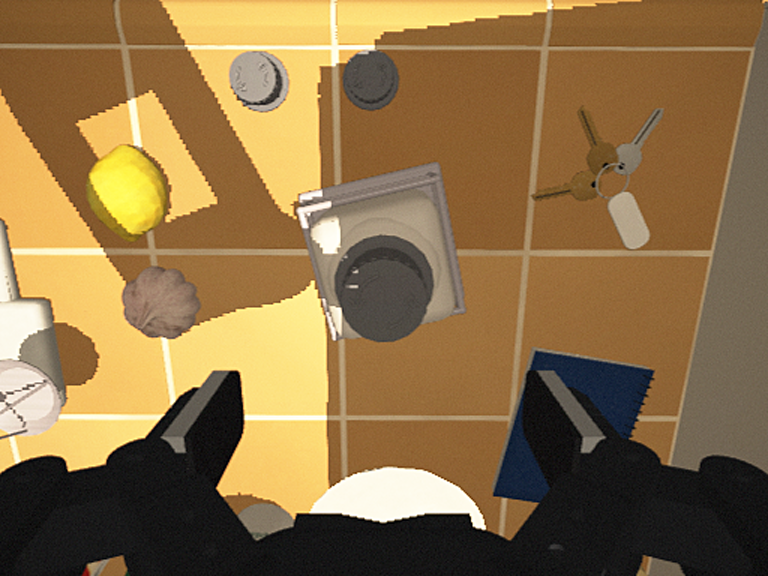

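The wrist view shows the bottle cap's top disc at about (387,299), 88 px wide. That matches 45 mm, and the loose caps at (259,81) and (370,80) are smaller. The garlic, at (160,302), and the lemon, at (127,192), are untouched.

```bash
python3 - <<'E'
from h import *
f=load("w2.npy")
print(onz(f,387/1.5,299/1.5,148),onz(f,343/1.5,299/1.5,148),onz(f,431/1.5,299/1.5,148),onz(f,387/1.5,342/1.5,148))
# holder corners (top rim height unknown): centre from diagonals
for z in(20,60,102):print(z,np.mean([onz(f,u/1.5,v/1.5,z) for u,v in[(300,203),(436,165),(465,312),(336,338)]],0).round(1))
E
python3 go.py 472 168 119 1.5708
```

```text
[470.92098253 175.57738567 148.        ] [470.98732159 153.15520059 148.        ] [470.85463746 198.00160504 148.        ] [494.51082081 175.71319793 148.        ]
20 [477.6 174.8  20. ]
60 [468.8 174.6  60. ]
102 [459.5 174.3 102. ]
shift cm [-0.33  0.19 11.77] turn [-0.1  0.1 -0. ] dist 11.8 clock 9.55 F [ 0.1 -0.9  0.3] open 1.005 pos [470.2 171.4 236.7] rot [-3.141e+00  1.000e-03  1.571e+00]
```

```bash
python3 - <<'E'
from h import *
for i in range(2):
    f=grab("wrist");s=r.sense();a=f["pixels"][130:240,200:310]
    g=cv2.cvtColor(a,cv2.COLOR_RGB2GRAY)
    c=cv2.HoughCircles(cv2.GaussianBlur(g,(3,3),0),cv2.HOUGH_GRADIENT,1,15,param1=60,param2=12,minRadius=26,maxRadius=33)
    print(s["eef_pos"].round(1),None if c is None else [(x+200,y+130,q,onz(f,x+200,y+130,148).round(1)) for x,y,q in c[0][:3]])
E
python3 go.py 471 173 119 1.5708
```

```text
[470.3 170.9 236.7] [(np.float32(258.5), np.float32(188.5), np.float32(32.4), array([462.3, 173.7, 148. ]))]
[470.5 170.7 236.7] [(np.float32(258.5), np.float32(188.5), np.float32(32.4), array([462.4, 173.2, 148. ]))]
shift cm [ 0.24  0.06 11.77] turn [-0.   0.1 -0.1] dist 11.8 clock 9.65 F [-0.  -0.2 -0.4] open 1.002 pos [470.5 170.7 236.7] rot [-3.141e+00  1.000e-03  1.569e+00]
```

Request:
apply_moves(
  targets=[
    [[1,0.35,0.05,4,0,0,0],[1,0.35,0.05,8,0,0,0],[1,0.35,0.05,11.9,0,0,0],[1,0.35,0.05,11.9,0,0,0],[1,0.35,0.05,11.9,0,0,0],[0,0.35,0.05,11.9,0,0,0],[-1,0.35,0.05,11.9,0,0,0],[-1,0.35,0.05,11.9,0,0,0]],
  ],
  newtons=60,
)

```text
clock: 10.45
eef_pos: [471.8, 174.3, 119.2]
tcp_rot: [3.14, 0.0, 1.569]
contact_force: [0.3, -2.0, 4.4]
opening: 0.519
```

Request:
apply_moves(
  targets=[
    [[-1,0,0,0,0,0,0],[-1,0,0,0,0,0,0],[-1,0,0,0,0,0,0]],
  ],
)

```text
clock: 10.75
eef_pos: [471.8, 174.3, 119.6]
tcp_rot: [3.14, 0.0, 1.569]
contact_force: [-1.8, -1.3, 3.0]
opening: 0.504
```

```bash
python3 - <<'E'
from h import *
f=grab("wrist");keep(f,"w3.npy");save(f,"w3.png",size=(640,480))
E
python3 go.py 471 174 111 1.5708
```

```text
shift cm [-0.04 -0.09  0.86] turn [ 0.1  0.  -0.1] dist 0.9 clock 10.8 F [-0.6  0.   3.5] open 0.507 pos [471.9 174.4 119.6] rot [3.14  0.    1.569]
```

View pics/w3.png

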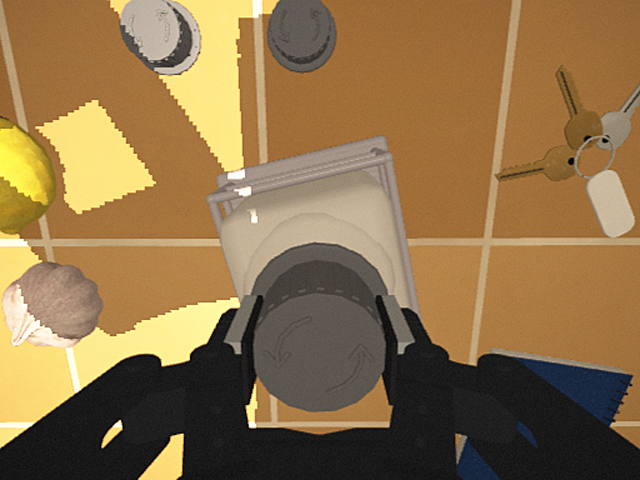

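The pads hold the cap on its diameter: disc centre (319,347), pads at about (246,348) and (392,348). Now I'll press down.

Request:
apply_moves(
  targets=[
    [[-1,0,0,0.4,0,0,0],[-1,0,0,0.7,0,0,0],[-1,0,0,0.8,0,0,0],[-1,0,0,0.8,0,0,0],[-1,0,0,0.8,0,0,0]],
  ],
)

```text
clock: 11.3
eef_pos: [472.1, 174.5, 112.5]
tcp_rot: [3.139, -0.0, 1.569]
contact_force: [-5.7, -3.3, 18.5]
opening: 0.508
```

```bash
python3 go.py 471.9 174.4 111 1.5708
```

```text
shift cm [-0.01 -0.02  0.15] turn [ 0.1 -0.  -0.1] dist 0.2 clock 11.3 F [-5.7 -3.3 18.5] open 0.508 pos [472.1 174.5 112.5] rot [ 3.139 -0.     1.569]
```

Pressed 7 mm and bottomed at 18 N. Now I'll twist counter-clockwise, which is a negative turn about tool z.

Request:
apply_moves(
  targets=[
    [[-1,0,0,0.05,0,0,-8],[-1,0,0,0.05,0,0,-16],[-1,0,0,0.05,0,0,-24],[-1,0,0,0.05,0,0,-32],[-1,0,0,0.05,0,0,-40],[-1,0,0,0.05,0,0,-48],[-1,0,0,0.05,0,0,-54],[-1,0,0,0.05,0,0,-54]],
  ],
)

```text
clock: 12.1
eef_pos: [472.4, 174.8, 112.6]
tcp_rot: [3.139, 0.002, 2.515]
contact_force: [-3.2, 0.0, 10.8]
opening: 0.506
```

```bash
python3 go.py 472 174.4 111.5 3.14
```

```text
shift cm [ 0.01 -0.06  0.11] turn [  0.1   0.2 -35.8] dist 0.1 clock 12.1 F [-3.2  0.  10.8] open 0.506 pos [472.4 174.8 112.6] rot [3.139e+00 2.000e-03 2.515e+00]
```

Request:
apply_moves(
  targets=[
    [[-1,0,0,0.05,0,0,-8],[-1,0,0,0.05,0,0,-16],[-1,0,0,0.05,0,0,-24],[-1,0,0,0.05,0,0,-32],[-1,0,0,0.05,0,0,-36],[-1,0,0,0.05,0,0,-36],[-1,0,0,0.05,0,0,-36]],
  ],
)

```text
clock: 12.8
eef_pos: [472.6, 175.1, 112.6]
tcp_rot: [3.141, 0.003, -3.14]
contact_force: [-4.6, -0.0, 10.6]
opening: 0.504
```

```bash
python3 - <<'E'
from h import *
f=grab("wrist");keep(f,"w4.npy");save(f,"w4.png",size=(640,480))
E
python3 go.py 472 174.4 111.5 3.1416
```

```text
shift cm [ 0.06 -0.07  0.11] turn [0.1 0.2 0.1] dist 0.1 clock 12.85 F [-4.3  0.4 11.6] open 0.504 pos [472.6 175.1 112.6] rot [ 3.141e+00  3.000e-03 -3.140e+00]
```

View pics/w4.png

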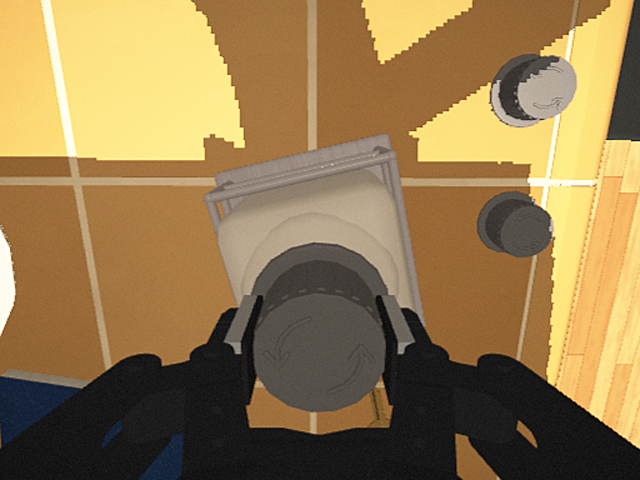

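The cap's arrows sit in the same place relative to the jaws as before, so it turned the full 90° with the gripper. Now I'll lift straight up.

Request:
apply_moves(
  targets=[
    [[-1,0,0,-0.7,0,0,0],[-1,0,0,-1.5,0,0,0],[-1,0,0,-2.5,0,0,0],[-1,0,0,-3.5,0,0,0],[-1,0,0,-3.5,0,0,0],[-1,0,0,-3.5,0,0,0]],
  ],
)

```text
clock: 13.45
eef_pos: [472.7, 175.2, 147.9]
tcp_rot: [3.14, 0.004, -3.14]
contact_force: [0.0, 1.1, -1.2]
opening: 0.505
```

```bash
python3 go.py 472 174.4 203.6 3.1416
```

```text
shift cm [ 0.04 -0.07 -5.57] turn [0.1 0.2 0.1] dist 5.6 clock 13.45 F [ 0.   1.1 -1.2] open 0.505 pos [472.7 175.2 147.9] rot [ 3.14   0.004 -3.14 ]
```

Request:
apply_moves(
  targets=[
    [[-1,0.05,-0.05,-2.5,0.1,0.2,0],[-1,0.05,-0.05,-4.5,0.1,0.2,0],[-1,0.05,-0.05,-5.6,0.1,0.2,0],[-1,0.05,-0.05,-5.6,0.1,0.2,0],[-1,0.05,-0.05,-5.6,0.1,0.2,0],[-1,0.05,-0.05,-5.6,0.1,0.2,0],[-1,0.05,-0.05,-5.6,0.1,0.2,0],[-1,0.05,-0.05,-5.6,0.1,0.2,0]],
  ],
)

```text
clock: 14.25
eef_pos: [471.6, 174.5, 203.2]
tcp_rot: [-3.141, -0.0, -3.14]
contact_force: [0.3, -0.4, -0.7]
opening: 0.507
```

```bash
python3 go.py 472 174.4 203.6 3.1416; python3 - <<'E'
from h import *
f=grab("side");g=grab("wrist");t=grab("top")
a=cv2.resize(f["pixels"][40:340,180:400],(352,480));b=cv2.resize(g["pixels"],(440,480))[:, :440]
cv2.imwrite("pics/end.png",np.hstack([a,b])[:,:,::-1])
E
```

```text
shift cm [-0.04 -0.01 -0.04] turn [-0.  -0.   0.1] dist 0.1 clock 14.25 F [ 0.3 -0.4 -0.7] open 0.507 pos [471.6 174.5 203.2] rot [-3.141 -0.    -3.14 ]
```

View pics/end.png

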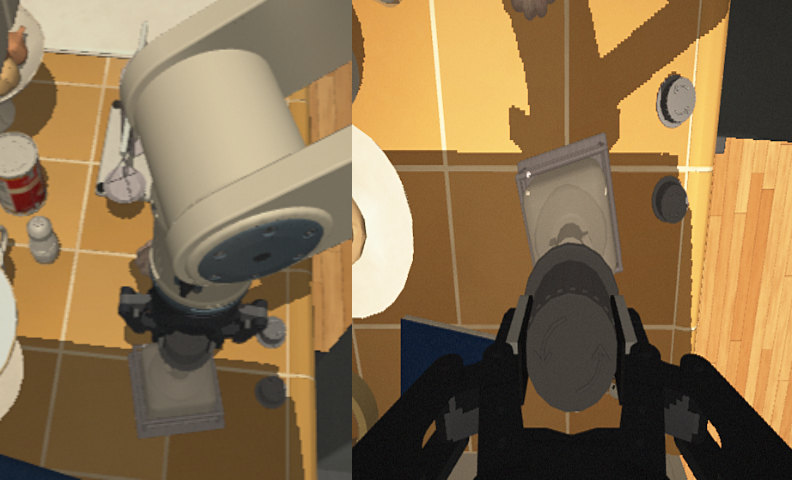

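The cap is in the jaws at (570,350) in the right half, above the bare neck at (572,240). One last check of the balance and bystanders from the top.

```bash
python3 - <<'E'
from h import *
f=grab("top");g=load("top0.npy")
b=(160,100,400,290)
cv2.imwrite("pics/end2.png",np.hstack([cv2.resize(x["pixels"][b[1]:b[3],b[0]:b[2],::-1],(400,317),interpolation=cv2.INTER_CUBIC) for x in(g,f)]))
E
```

```text
(no output)
```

View pics/end2.png

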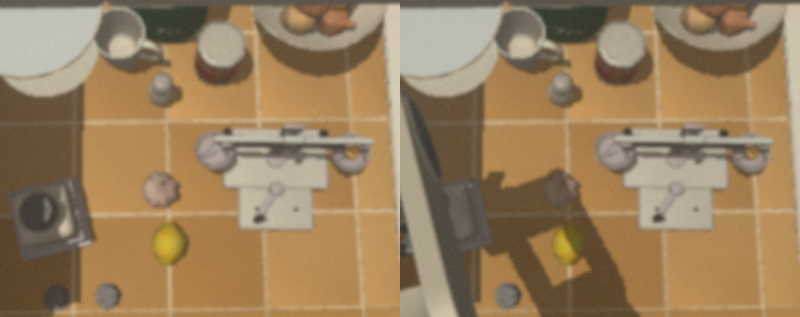

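Before and after match: the lever is back at its left stop, (261,216) then (661,216), the beam is level and the bystanders haven't moved. Handing in.

```bash
python3 -c "
from h import *
s=r.sense();print(s['clock'],s['eef_pos'],s['opening']);print(r.sign_off())"
```

```text
14.45 [471.88791939 174.56984598 203.72168756] 0.500781705159081
the job is handed in; nothing more can be done
None
```

The job is done and handed in at 14.5 s of the 61 s allowed.

- **Balance:** I swung the arrest lever right to its stop. The weighted pan sank and stayed down, unchanged in the images for about 1.7 s. I then swung the lever back against its left stop. The pictures show the beam level again.
- **Cap:** I pressed it down 7 mm, turned it 90° counter-clockwise while it was kept down, and lifted it off. The jaws still hold it upright over the neck. Its lower rim is about 60 mm above the mouth, worked out from the tool height rather than measured directly.
- **Last checks:** The top view before and after matches for the lever, the beam and all the bystanders.
- **A check that disagreed:** My numeric image comparison of the beam after the lever's return did not match the start image. I put this down to the arm and its shadow being in the crop, and viewing the pictures confirmed the beam is level.
- **Highest force:** The wrist force reached about 38 N, mostly sideways, when the lever met its right stop; the fingers were pushing, not the gripper's body.

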